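# Roll the banded porcelain barrel onto the setting-out line

### The arm

A 7-joint arm with a two-finger parallel gripper is mounted at the origin on the work surface. World frame = base frame: x ahead of the robot, y to its left, z up, the work surface at z = 0. Lengths are in mm, angles in rad, forces in N, time in s.
With the tool pointing down it reaches from about 350 to 900 mm from the base axis. Payload 8.1 kg.
Tool frame: the origin (TCP) lies between the finger pads; the fingertips stand 17 mm ahead of it and the grasp point (between the pads) lies 2 mm behind it; z points along the fingers, y is the line along which they close (so a half turn about z gives the same grasp; the last joint's range is limited). The gripper opens to 92 mm and grips with 3 to 60 N. Pads are 19 mm wide; open, the fingers measure 130 mm over their backs; the gripper's body (75 mm by 190 mm) begins 47 mm behind the grasp point.
Start: joints at [1.055, 0.434, 0.025, 1.573, -0.012, 1.134, -0.075], TCP at [250.714, -572.525, 215.642] pointing down, gripper open.
Joint ranges: [-2.62, 2.62], [-0.44, 2.09], [-1.27, 1.32], [0.08, 2.57], [-1.32, 4.46], [0.12, 2], [-2.74, 2.74]. Speed limits (rad/s): [2.22, 2.22, 3.01, 3.01, 3.14, 3.14, 3.14].

### API

Orientations are given as a rotation vector (axis times angle).
In Python, from rig import manip, imaging, order gives the robot as it stands. The module is installed in compiled form; this text tells all that it offers.
- The arm moves only by the tool arm_command, never from a script. Its argument "series" is text: rows parted by semicolons, each of 5 numbers parted by spaces: the shift along the tool's x, y, z in m, then the turn about the tool's z in degrees, then the opening in per cent of the stroke, from 0 (shut) to 100 (fully open). A call has 1 to 8 rows; each row is the pose to reach, as a shift and turn from the pose commanded when the call began, along the tool's axes at that moment; what a row does not reach only later rows make up. A row lasts 1/12 s, in which the tool goes at most 41.7 mm and 7.16 degrees, less where a joint would pass 70% of its speed; a pose out of reach is approached as far as the arm can. A call with a gripper value outside its range is refused whole. The fingers move at their own pace and stop on an object; the grip force is fixed at half the most. Time passes only in rows, so rows that repeat a pose let the fingers close. It gives the time, the measured TCP pose, the force, the opening and the grip force at its end, in the units of the state.
- manip.sense(): the state, without advancing time (a new reading comes with each control period).
- imaging.get_image(name): name is "side" or "top" or "wrist"; returns a dict with "frame" (480x640x3 uint8, red, green, blue), "fx", "fy", "cx", "cy" (pixels), "T" (4x4, takes a point from camera to world coordinates); the wrist camera has in their place "T_tool_cam" (4x4, takes a point from camera to tool coordinates, whose origin is the TCP and whose axes are the flange's). Camera axes: x right, y up, looking along -z (the intrinsics and any distortion apply to the point x, -y, -z); pixel columns grow to the right and rows downward; lengths in mm; the calibration is good to about 2 mm. A picture is of the moment at which its call begins: read the wrist's pose just before it. There is no depth.
- order.job_done(): hands the job in; it is judged then, once.
Trained networks look in the newest picture that a camera, given by its name, has taken for a name from the list of things; names that differ only in an ending like _2 or _b are one class to them, and where a whole thing is asked for, a point or a joint stands for the part that bears it (a point fixed in the world has none). Each returns a list of dicts, best first, with "conf" (0 to 1); they miss things now and then, are a little off and sometimes report something else, mostly with a low value. They report only what shows in the picture. A call takes as long as a camera call. They do not tell look-alikes from the thing itself.
- imaging.silhouettes(label, camera): "region" (480x640 bool, what is visible of it).
- imaging.spot_point(label, camera): "location" ([x, y, z] in mm, in world coordinates, good to about 4 mm: a listed point, or the origin of a listed thing).
The state is a dict: "time": time; "joint_positions": joint angles; "qvel": joint speeds; "effort": joint torques, N m; "ee_pos": TCP position; "eef_rot": TCP orientation; "ft_force": force on the tool from outside, world axes, zero at the start; "ft_torque": the same for the moment, N m; "grip_width": finger opening in mm; "grasp_force": force on a finger pad.
Only numpy, scipy, OpenCV 4.12 (cv2) and the standard library are available. Lean on these libraries where they do the work, as an engineer would, in place of code of your own. Each camera call takes 0.05 s, during which the arm holds its last target. There are 200 camera calls.

### The job

Get the blue-banded porcelain barrel ready for the painter: with fingertips on its top, push it sideways so that it rolls over the felt until it lies centred on the mat's blue line, along it, with the line showing past both its ends. Its glaze is fresh, so do not grip it, lift it or put the fingers down beside it, and let it come to rest; leave the plain barrel and everything else where it is.

Things in the scene. Friction and masses are not known exactly. Their poses are not given: they have to be found in the camera images.
- mat: grey felt mat, fixed, 220 x 270 mm, 4 mm thick, flat on the bench. Origin at the centre of its underside. A straight blue line 5 mm wide and 200 mm long is painted on top, through the centre along the mat's own x axis; one barrel lies either side of it, at positive and negative y of the mat.
- banded_barrel: white porcelain barrel (cylinder 44 mm diameter, 120 mm long, about 0.26 kg) with blue bands near both ends and blue dots round its middle, lying on the felt. Origin at its centre, 26 mm above the bench; x is the cylinder's axis, roughly parallel to the line; y, z turn as it rolls. The felt soon stops it. A fingertip dragging its top goes twice as far as the barrel.
- plain_barrel: plain white porcelain barrel without blue, same size (44 mm diameter, 120 mm long), lying on the felt on the other side of the line. Origin at its centre. To be left alone.
- vase_a: white unpainted vase, 150 mm high, 74 mm wide, standing behind the mat; origin under its foot. Bystander.
- vase_b: white vase with blue bands, 150 mm high, 75 mm wide; origin under its foot. Bystander.
- brush_pot: white pot of paint brushes, 70 mm diameter, pot 90 mm high, brushes to about 175 mm; origin under its foot. Bystander.
- pigment_jar: small jar with blue lid, 48 mm diameter, 55 mm high; origin under its foot. Bystander.
- medium_jar: small amber jar with white lid, 44 mm diameter, 60 mm high; origin under its foot. Bystander.
- blank_tile: white blank tile 100 x 100 x 9 mm lying on the bench; origin at the centre of its underside. Bystander.
There are look-alikes about, which are no part of the job. Leave any green or orange look-alike of the banded_barrel alone.

How it is judged:
By the outcome, as a careful person would: the job done as asked, in the order asked, and still so for the second after the job is handed in, with the robot touching nothing.
It also fails if it takes over 45 s, if anything falls off the work surface, if the arm or the gripper's body presses on something with over 40 N, if the wrist force passes 120 N, or if a joint passes its speed limit or range.

## Working session

There is one attempt and no reset: what is moved stays moved. The work goes in short steps, Python scripts to look and compute and a tool call to move; the robot and the scene stay as the last step left them, time stands still between calls to the robot, and variables do not carry over. Pictures are saved under pics/ and viewed, at most 10 in all, crops included, and the job is handed in when it is done.

Besides the shell and the picture viewer there is one more tool, called after "Emit:" as name(argument=value, ...) on one line, values as JSON. arm_command: Moves the arm, as the interface text tells. Its arguments: {"type":"object","properties":{"series":{"type":"string"}},"required":["series"]}

```bash
mkdir -p pics; python3 - <<'E'
from rig import manip, imaging
import cv2, numpy as np
s=manip.sense(); print(s["time"],s["ee_pos"],s["eef_rot"],s["grip_width"])
for c in ("top","side"):
    d=imaging.get_image(c); cv2.imwrite(f"pics/{c}0.png",d["frame"][...,::-1])
    print(c,{k:np.round(v,3).tolist() for k,v in d.items() if k!="frame"})
    for l in ("banded_barrel","plain_barrel","mat"):
        for r in imaging.spot_point(l,c): print(c,l,np.round(r["location"],1),round(r["conf"],2))
E
```

```text
0.0 [ 250.4539068  -572.05270625  214.82917139] [-3.07344829e+00 -6.43395255e-01  7.86225813e-04] 91.60144841747913
top {'fx': 509.519, 'fy': 509.519, 'cx': 323.008, 'cy': 234.527, 'T': [[0.009, 0.995, -0.103, 483.861], [-1.0, 0.007, -0.023, 1.262], [-0.022, 0.103, 0.994, 1200.856], [0.0, 0.0, 0.0, 1.0]]}
top banded_barrel [533.9 -27.4  25.7] 0.81
top banded_barrel [ 563.8 -197.9   20.2] 0.66
top banded_barrel [ 400.5 -222.7   25.8] 0.58
top banded_barrel [ 5.295e+02  5.950e+01 -3.000e-01] 0.31
top plain_barrel [541.8 123.8  23.9] 0.79
top mat [528.1  61.9  -1.4] 0.72
side {'fx': 544.606, 'fy': 544.606, 'cx': 310.685, 'cy': 239.694, 'T': [[-0.974, 0.145, -0.176, 392.255], [-0.227, -0.687, 0.69, 829.578], [-0.021, 0.712, 0.702, 898.543], [0.0, 0.0, 0.0, 1.0]]}
side banded_barrel [ 564.  -198.4   25.2] 0.87
side banded_barrel [ 396.9 -219.8   22.6] 0.84
side banded_barrel [531.1 -30.6  24.5] 0.67
side plain_barrel [544.7 125.6  27.4] 0.64
side mat [538.1  52.6  -3.5] 0.93
```

View pics/top0.png

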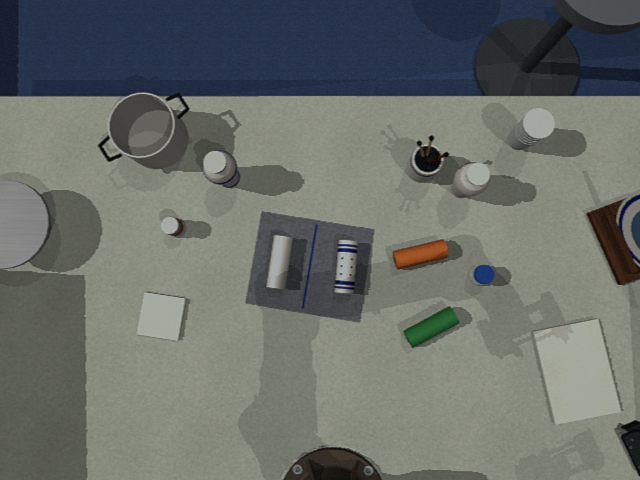

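View pics/side0.png

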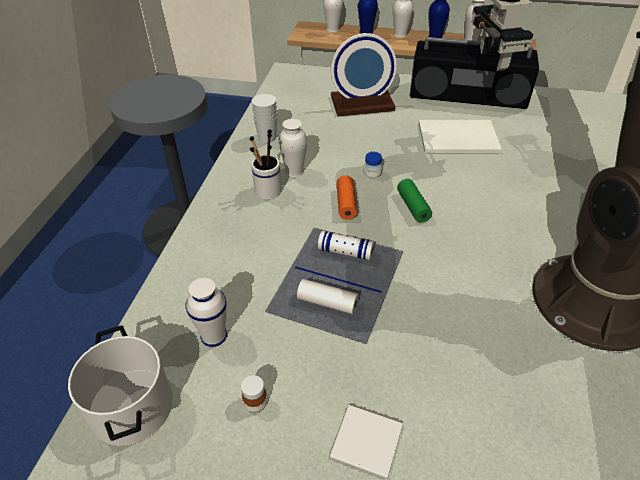

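Top view: the mat is near (310,266). The blue line runs (316,225)→(304,307). The banded barrel is at about (346,266), on the right at −y, and the plain one at (280,262). The orange (420,254) and green (432,327) barrels are look-alikes. Next I'll measure the line and the barrel axis.

```bash
cat > h.py <<'E'
from rig import manip, imaging
import cv2, numpy as np
def ray(d,uv,z,T=None):
    T=d["T"] if T is None else T
    uv=np.atleast_2d(uv).astype(float)
    c=np.c_[(uv[:,0]-d["cx"])/d["fx"],-(uv[:,1]-d["cy"])/d["fy"],-np.ones(len(uv))]@np.array(T)[:3,:3].T
    o=np.array(T)[:3,3]; return (o+c*((z-o[2])/c[:,2])[:,None])[:,:2]
def proj(d,P):
    T=np.linalg.inv(d["T"]); c=np.atleast_2d(P)@T[:3,:3].T+T[:3,3]
    return np.c_[d["cx"]+d["fx"]*c[:,0]/-c[:,2], d["cy"]+d["fy"]*c[:,1]/c[:,2]]
def blue(f):
    h=cv2.cvtColor(f,cv2.COLOR_RGB2HSV); return (h[...,0]>105)&(h[...,0]<130)&(h[...,1]>110)
def ends(P):
    c,(w,h),a=cv2.minAreaRect(P.astype(np.float32)); m=P.mean(0)
    v=np.linalg.svd(P-m,full_matrices=False)[2][0]; v*=np.sign(v[0])
    return np.round(c,1),round(max(w,h),1),round(min(w,h),1),round(float(np.degrees(np.arctan2(v[1],v[0]))),2)
def barrel(c,d,label="banded_barrel",near=None):
    for r in imaging.silhouettes(label,c):
        m=r["region"]; yx=np.argwhere(m)
        if len(yx)<50: continue
        P=ray(d,yx[:,::-1],26); e=ends(P)
        print(c,label,round(r["conf"],2),len(yx),*e)
E
python3 - <<'E'
from h import *
for c in ("top","side"):
    d=imaging.get_image(c); m=blue(d["frame"]).astype(np.uint8)
    n,l,st,_=cv2.connectedComponentsWithStats(m,connectivity=8)
    for i in range(1,n):
        if st[i,4]<40: continue
        P=ray(d,np.argwhere(l==i)[:,::-1],4)
        if 400<P[:,0].mean()<680 and -80<P[:,1].mean()<180: print(c,"blue",st[i,4],*ends(P))
    barrel(c,d); barrel(c,d,"mat")
E
```

```text
top blue 156 [533.4  60.4] 197.7 4.3 -8.88
top blue 53 [571.7 -28.1] 42.6 6.8 86.67
top blue 55 [495.8 -22.4] 44.6 6.3 85.66
top banded_barrel 0.88 1008 [ 562.8 -196.9] 125.1 44.5 -75.37
top banded_barrel 0.81 982 [532.3 -25.9] 123.7 43.8 -5.92
top banded_barrel 0.66 1033 [ 399.5 -220.3] 122.1 44.5 -62.4
top mat 0.72 8579 [533.4  58. ] 264.6 215.2 77.33
side blue 60 [575.8 -52. ] 60.2 9.0 -86.79
side blue 64 [499.2 -47.8] 60.2 8.1 -89.54
side blue 171 [533.   56.3] 199.3 5.3 -9.02
side banded_barrel 0.9 713 [ 561.1 -196.1] 161.7 44.3 -76.11
side banded_barrel 0.89 1052 [534.5 -30.1] 127.9 63.9 -6.68
side banded_barrel 0.66 823 [ 396.4 -218.5] 166.0 51.8 -64.58
side mat 0.69 7326 [529.4  77.5] 268.1 215.6 63.0
```

```bash
cat >> h.py <<'E'
from scipy.spatial.transform import Rotation as R
def plan(target,yang):
    s=manip.sense(); M=R.from_rotvec(s["eef_rot"]).as_matrix()
    a=np.degrees(np.arctan2(M[1,1],M[0,1]))
    print("t",s["time"],"pos",np.round(s["ee_pos"],1),"yang",round(a,2),"shift m",np.round(M.T@(np.array(target)-s["ee_pos"])/1000,4),"turn",round(a-yang,2),"F",np.round(s["ft_force"],1),"w",round(s["grip_width"],1))
E
python3 -c "
from h import *
plan([532,-27,215],-6)"
```

```text
t 0.7 pos [ 250.7 -572.5  215.6] yang -66.35 shift m [ 0.4765 -0.3869  0.0006] turn -60.35 F [0.3 0.5 1.2] w 91.6
```

Emit:
arm_command(series="0.03 -0.024 0 -4 65; 0.07 -0.056 0 -9 65; 0.11 -0.088 0 -15 65; 0.15 -0.12 0 -21 65; 0.19 -0.152 0 -27 65; 0.23 -0.184 0 -33 65; 0.26 -0.21 0 -38 65; 0.28 -0.226 0 -42 65")

```text
time: 1.37
ee_pos: [403.6, -277.9, 216.0]
eef_rot: [2.635, 1.708, 0.0]
ft_force: [0.8, 0.3, -0.1]
grip_width: 59.6
grasp_force: 0.0
```

```bash
python3 -c "
from h import *
plan([532,-27,215],-6)"
```

```text
t 1.3667 pos [ 403.6 -277.9  216. ] yang -24.09 shift m [0.2815 0.0148 0.0009] turn -18.09 F [ 0.8  0.3 -0.1] w 59.6
```

Emit:
arm_command(series="0.035 0.002 0 -3 65; 0.075 0.004 0 -6 65; 0.115 0.006 0 -10 65; 0.155 0.008 0 -14 65; 0.195 0.01 0 -18 65; 0.235 0.012 0 -18 65; 0.27 0.014 0 -18 65; 0.28 0.0145 0 -18 65")

```text
time: 2.03
ee_pos: [533.7, -24.1, 216.1]
eef_rot: [-2.334, -2.102, -0.006]
ft_force: [-0.2, 0.8, 0.7]
grip_width: 59.8
grasp_force: 0.0
```

```bash
cat >> h.py <<'E'
def wrist(name=None):
    s=manip.sense(); d=imaging.get_image("wrist")
    M=np.eye(4); M[:3,:3]=R.from_rotvec(s["eef_rot"]).as_matrix(); M[:3,3]=s["ee_pos"]
    d["T"]=M@np.array(d["T_tool_cam"])
    if name: cv2.imwrite(f"pics/{name}.png",d["frame"][...,::-1])
    return d
E
python3 - <<'E'
from h import *
d=wrist("w1")
plan([532,-27,215],-6); barrel("wrist",d)
print(imaging.spot_point("banded_barrel","wrist")[:2] and [np.round(r["location"],1) for r in imaging.spot_point("banded_barrel","wrist")])
E
```

```text
t 2.0833 pos [533.6 -24.7 215.9] yang -5.97 shift m [-0.0025 -0.0013  0.0009] turn 0.03 F [0.9 2.5 0.6] w 59.7
wrist banded_barrel 0.97 7762 [531.2 -28.4] 128.9 47.4 -4.57
wrist banded_barrel 0.91 1275 [ 425.  -250.4] 62.2 43.8 60.68
wrist banded_barrel 0.69 3842 [ 562.5 -200. ] 149.1 44.5 -77.52
[array([ 563.5, -196.6,   21.2]), array([525.7, -28.3,  23.7]), array([540.8, 127. ,  28.3])]
```

View pics/w1.png

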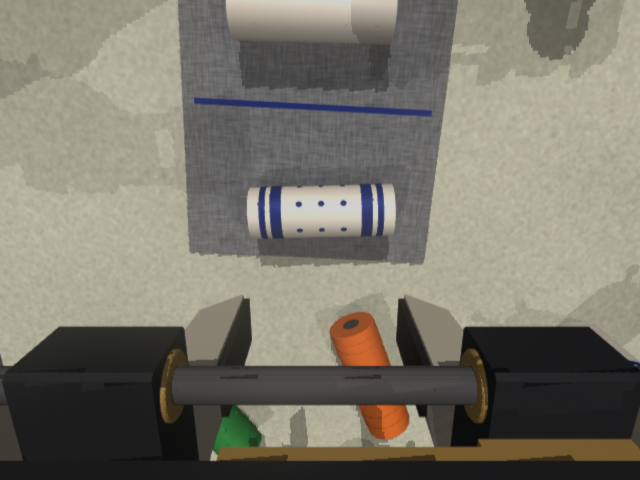

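The wrist view shows the banded barrel at (320,210) and the line at (195,100)–(430,113). The fingers straddle the barrel axis direction. Moving down to just above its top.

Emit:
arm_command(series="-0.010 -0.002 0.035 -1.4 65; -0.010 -0.002 0.075 -1.4 65; -0.010 -0.002 0.11 -1.4 65; -0.010 -0.002 0.135 -1.4 65; -0.010 -0.002 0.145 -1.4 65; -0.010 -0.002 0.146 -1.4 65; -0.010 -0.002 0.147 -1.4 65; -0.010 -0.002 0.148 -1.4 65")

```text
time: 2.9
ee_pos: [529.8, -40.8, 69.2]
eef_rot: [2.315, 2.121, 0.003]
ft_force: [-0.2, -0.4, 1.0]
grip_width: 59.5
grasp_force: 0.0
```

```bash
python3 - <<'E'
from h import *
d=imaging.get_image("side"); cv2.imwrite("pics/s1.png",cv2.resize(d["frame"][180:330,220:440,::-1],None,fx=3,fy=3))
plan([531.5,-35,65],-5)
E
```

```text
t 2.95 pos [529.8 -40.7  69.1] yang -4.99 shift m [0.0058 0.0012 0.0042] turn 0.01 F [-0.7  0.3  0. ] w 59.5
```

View pics/s1.png

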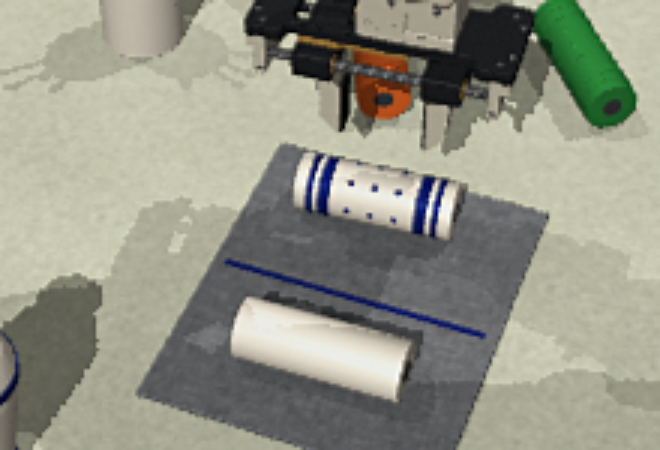

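```bash
python3 - <<'E'
from h import *
d=imaging.get_image("side"); s=manip.sense()
M=R.from_rotvec(s["eef_rot"]).as_matrix()
for y in (-40,40): print("tip",(proj(d,s["ee_pos"]+M@[0,y,17])-[220,180])*3)
for a in (-60,60): print("axis end",(proj(d,[531.5+a,-28-a*.08,26])-[220,180])*3,"top",(proj(d,[531.5+a,-28-a*.08,48])-[220,180])*3)
print(M.round(3))
E
```

```text
tip [[433.90930783 169.59845016]]
tip [[330.31118427 147.85619513]]
axis end [[453.8161474  211.03424003]] top [[455.51658162 190.11062356]]
axis end [[299.01073152 178.81862993]] top [[298.72485384 157.96345552]]
[[ 0.087  0.996  0.003]
 [ 0.996 -0.087 -0.   ]
 [-0.     0.003 -1.   ]]
```

```bash
python3 - <<'E'
from h import *
d=imaging.get_image("side"); s=manip.sense(); M=R.from_rotvec(s["eef_rot"]).as_matrix()
im=cv2.resize(d["frame"][190:265,300:400,::-1],None,fx=8,fy=8,interpolation=cv2.INTER_CUBIC)
for y in (-49,-30,30,49):
  for x in (-9.5,9.5):
    p=(proj(d,s["ee_pos"]+M@[x,y,17])[0]-[300,190]+.5)*8; cv2.circle(im,tuple(int(v) for v in p),4,(0,0,255),-1)
cv2.imwrite("pics/s2.png",im)
E
```

```text
(no output)
```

View pics/s2.png

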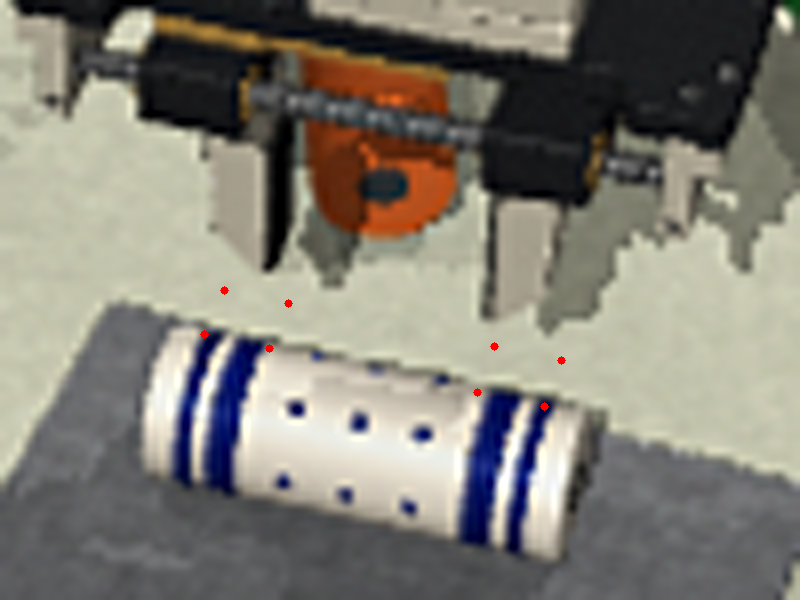

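Both fingertips sit about 10 px above where I projected them. I'll check the finger geometry with the wrist camera before touching anything.

```bash
python3 - <<'E'
from h import *
d=wrist(); T=np.array(d["T_tool_cam"]); print(T.round(3).tolist(),d["fx"],d["cx"],d["cy"])
w=manip.sense()["grip_width"]/2
for uv in [(249,298),(398,298),(228,455),(425,440)]:
    c=T[:3,:3]@[(uv[0]-d["cx"])/d["fx"],-(uv[1]-d["cy"])/d["fy"],-1]; o=T[:3,3]
    for s in(-w,w):
        t=(s-o[1])/c[1]
        if t>0: print(uv,(o+t*c).round(1))
T2=np.linalg.inv(T)
for p in [(9.5,w,17),(9.5,-w,17),(-9.5,w,17),(-9.5,-w,17)]:
    c=T2[:3,:3]@p+T2[:3,3]; print(p,(d["cx"]+d["fx"]*c[0]/-c[2],d["cy"]+d["fy"]*c[1]/c[2]))
im=d["frame"][...,::-1].copy()
t=imaging.get_image("top"); im2=t["frame"][215:315,270:400,::-1]
cv2.imwrite("pics/wt.png",np.vstack([cv2.resize(im,(400,300)),cv2.resize(im2,(400,300),interpolation=cv2.INTER_CUBIC)]))
s=manip.sense();M=R.from_rotvec(s["eef_rot"]).as_matrix()
for y in(-40,40): print("top tip",(proj(t,s["ee_pos"]+M@[0,y,17])-[270,215])*[400/130,3]+[0,300])
E
```

```text
[[-0.0, 0.951, 0.31, 84.82], [1.0, 0.0, -0.0, -0.2], [-0.0, 0.31, -0.951, -168.958], [0.0, 0.0, 0.0, 1.0]] 432.5415137811421 323.4992294720121 242.19195610700197
(249, 298) [ 10.1 -29.9 -11.8]
(398, 298) [  9.3  29.9 -10.2]
(228, 455) [-19.8 -29.9 -61.6]
(425, 440) [-10.6  29.9 -65.4]
(9.5, 29.88115597206275, 17) (np.float64(388.39527998652045), np.float64(272.1845238618463))
(9.5, -29.88115597206275, 17) (np.float64(259.2450522883022), np.float64(272.2191531186291))
(-9.5, 29.88115597206275, 17) (np.float64(386.5442505486003), np.float64(309.2403154253684))
(-9.5, -29.88115597206275, 17) (np.float64(261.0901325350682), np.float64(309.27683808205416))
top tip [[250.21006246 510.60806082]]
top tip [[259.99641397 404.27991863]]
```

View pics/wt.png

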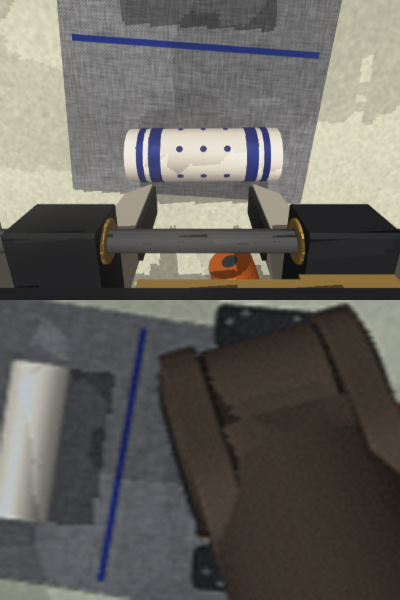

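Both views put the visible fingertips about 11 mm behind the TCP, not 17 mm ahead of it. I'll make a guarded descent and use force to find the contact.

Emit:
arm_command(series="0.005 0.001 0.001 0 65; 0.005 0.001 0.002 0 65; 0.005 0.001 0.003 0 65; 0.005 0.001 0.004 0 65; 0.005 0.001 0.005 0 65; 0.005 0.001 0.006 0 65")

```text
time: 3.65
ee_pos: [529.9, -35.5, 61.4]
eef_rot: [-2.315, -2.123, 0.0]
ft_force: [-0.9, 0.4, 0.3]
grip_width: 59.7
grasp_force: 0.0
```

Emit:
arm_command(series="0 0.001 0.003 0 65; 0 0.001 0.006 0 65; 0 0.001 0.009 0 65; 0 0.001 0.011 0 65; 0 0.001 0.013 0 65; 0 0.001 0.015 0 65; 0 0.001 0.016 0 65")

```text
time: 4.23
ee_pos: [530.9, -35.5, 45.3]
eef_rot: [-2.315, -2.123, 0.0]
ft_force: [-1.0, 0.3, -0.0]
grip_width: 59.4
grasp_force: 0.0
```

Emit:
arm_command(series="0 0.001 0.001 0 65; 0 0.001 0.002 0 65; 0 0.001 0.003 0 65; 0 0.001 0.004 0 65; 0 0.001 0.005 0 65; 0 0.001 0.006 0 65")

```text
time: 4.73
ee_pos: [532.0, -35.6, 39.6]
eef_rot: [2.315, 2.123, 0.0]
ft_force: [-1.1, -0.7, -0.7]
grip_width: 59.7
grasp_force: 0.0
```

Emit:
arm_command(series="0 0 0.0005 0 65; 0 0 0.001 0 65; 0 0 0.0015 0 65; 0 0 0.002 0 65; 0 0 0.0025 0 65; 0 0 0.0025 0 65")

```text
time: 5.23
ee_pos: [532.1, -35.6, 37.2]
eef_rot: [2.315, 2.123, 0.0]
ft_force: [-0.9, 0.6, 0.1]
grip_width: 59.5
grasp_force: 0.8
```

```bash
python3 - <<'E'
from h import *
d=imaging.get_image("side")
im=cv2.resize(d["frame"][190:265,300:400,::-1],None,fx=8,fy=8,interpolation=cv2.INTER_CUBIC)
cv2.imwrite("pics/s3.png",im)
E
```

```text
(no output)
```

View pics/s3.png

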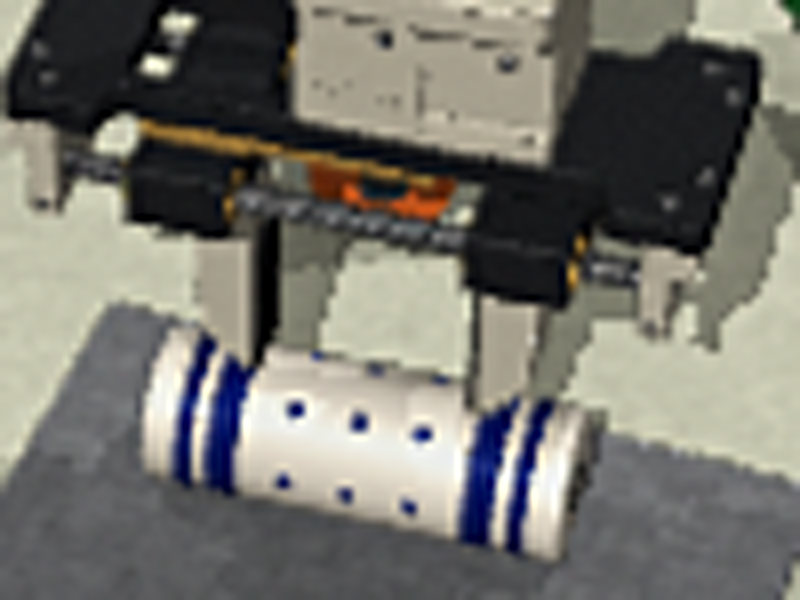

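The fingertips are now right at the barrel's top edge, at about (250,360) and (490,405) in the crop. Continuing down in fine steps.

Emit:
arm_command(series="0 0 0.0003 0 65; 0 0 0.0006 0 65; 0 0 0.001 0 65; 0 0 0.001 0 65")

```text
time: 5.62
ee_pos: [532.1, -35.5, 36.9]
eef_rot: [2.315, 2.123, 0.0]
ft_force: [-3.2, -0.5, 11.9]
grip_width: 59.6
grasp_force: 5.8
```

Emit:
arm_command(series="0.002 0 0 0 65; 0.006 0 0 0 65; 0.011 0 0 0 65; 0.016 0 0 0 65; 0.021 0 0 0 65; 0.025 0 0 0 65; 0.027 0 0 0 65; 0.027 0 0 0 65")

```text
time: 6.28
ee_pos: [534.3, -7.8, 36.9]
eef_rot: [2.314, 2.124, 0.0]
ft_force: [-4.1, 1.3, 12.7]
grip_width: 59.4
grasp_force: 6.1
```

```bash
python3 - <<'E'
from h import *
plan([532,-8,37],-5)
d=imaging.get_image("side");barrel("side",d);d=wrist();barrel("wrist",d)
E
```

```text
t 6.2833 pos [534.3  -7.8  36.9] yang -4.9 shift m [-0.0004 -0.0023 -0.0001] turn 0.1 F [-4.1  1.3 12.7] w 59.4
side banded_barrel 0.94 923 [533.5 -13.7] 128.5 60.7 -5.38
side banded_barrel 0.67 846 [ 397.4 -219.4] 163.3 53.3 -64.91
wrist banded_barrel 0.64 20589 [532.3 -15.6] 135.2 50.3 -5.0
```

Emit:
arm_command(series="0 0 -0.004 0 65; -0.004 0 -0.004 0 65; -0.01 0 -0.004 0 65; -0.014 0 -0.004 0 65; -0.014 0 -0.004 0 65; -0.014 0 -0.002 0 65; -0.014 0 -0.0005 0 65; -0.014 0 0 0 65")

```text
time: 7.15
ee_pos: [533.4, -22.3, 36.7]
eef_rot: [2.315, 2.123, 0.0]
ft_force: [-5.2, 0.3, 18.8]
grip_width: 59.1
grasp_force: 8.9
```

Emit:
arm_command(series="0.002 0 0 0 65; 0.006 0 0 0 65; 0.011 0 0 0 65; 0.016 0 0 0 65; 0.021 0 0 0 65; 0.025 0 0 0 65; 0.028 0 0 0 65; 0.028 0 0 0 65")

```text
time: 7.82
ee_pos: [535.6, 6.8, 36.9]
eef_rot: [-2.314, -2.125, -0.001]
ft_force: [-3.5, 0.6, 13.7]
grip_width: 59.7
grasp_force: 6.8
```

Emit:
arm_command(series="0 0 -0.004 0 65; -0.004 0 -0.004 0 65; -0.01 0 -0.004 0 65; -0.014 0 -0.004 0 65; -0.014 0 -0.004 0 65; -0.014 0 -0.002 0 65; -0.014 0 -0.0005 0 65; -0.014 0 0 0 65")

```text
time: 8.48
ee_pos: [534.6, -8.5, 36.6]
eef_rot: [2.315, 2.123, 0.0]
ft_force: [-5.2, -0.3, 17.2]
grip_width: 59.5
grasp_force: 8.5
```

```bash
python3 - <<'E'
from h import *
plan([532,-8,37],-5)
d=imaging.get_image("side");barrel("side",d);d=wrist();barrel("wrist",d)
E
```

```text
t 8.4833 pos [534.6  -8.5  36.6] yang -4.95 shift m [ 0.0003 -0.0026 -0.0004] turn 0.05 F [-5.2 -0.3 17.2] w 59.5
side banded_barrel 0.85 1033 [ 5.343e+02 -4.000e-01] 127.1 59.9 -5.41
side banded_barrel 0.62 827 [ 397.5 -218.9] 163.7 51.8 -64.69
wrist banded_barrel 0.86 25798 [5.333e+02 2.000e-01] 135.5 48.5 -4.55
```

Emit:
arm_command(series="0.002 0 0 0 65; 0.006 0 0 0 65; 0.011 0 0 0 65; 0.016 0 0 0 65; 0.021 0 0 0 65; 0.025 0 0 0 65; 0.028 0 0 0 65; 0.028 0 0 0 65")

```text
time: 9.35
ee_pos: [536.8, 20.7, 36.9]
eef_rot: [-2.314, -2.125, -0.001]
ft_force: [-4.2, 1.3, 14.0]
grip_width: 59.8
grasp_force: 6.7
```

Emit:
arm_command(series="0 0 -0.004 0 65; -0.004 0.001 -0.004 0 65; -0.01 0.001 -0.004 0 65; -0.014 0.001 -0.004 0 65; -0.014 0.001 -0.004 0 65; -0.014 0.001 -0.002 0 65; -0.014 0.001 -0.0005 0 65; -0.014 0.001 0 0 65")

```text
time: 10.02
ee_pos: [536.8, 5.3, 36.6]
eef_rot: [2.315, 2.123, 0.0]
ft_force: [-3.9, -0.6, 14.7]
grip_width: 59.5
grasp_force: 7.9
```

Emit:
arm_command(series="0.002 0 0 0 65; 0.006 0 0 0 65; 0.011 0 0 0.5 65; 0.016 0 0 1 65; 0.021 0 0 1.5 65; 0.025 0 0 2 65; 0.028 0 0 2 65; 0.028 0 0 2 65")

```text
time: 10.68
ee_pos: [539.6, 34.7, 36.9]
eef_rot: [2.35, 2.084, 0.003]
ft_force: [-2.6, 0.3, 10.7]
grip_width: 59.8
grasp_force: 5.5
```

Emit:
arm_command(series="0 0 -0.004 0 65; -0.004 0 -0.004 0 65; -0.01 0 -0.004 0 65; -0.014 0 -0.004 0 65; -0.014 0 -0.004 0 65; -0.014 0 -0.002 0 65; -0.014 0 -0.0005 0 65; -0.014 0 0 0 65")

```text
time: 11.35
ee_pos: [537.5, 19.3, 36.5]
eef_rot: [2.352, 2.082, 0.0]
ft_force: [-3.7, -1.2, 14.8]
grip_width: 60.0
grasp_force: 7.1
```

```bash
python3 - <<'E'
from h import *
plan([532,-8,37],-7)
d=imaging.get_image("side");barrel("side",d);d=wrist();barrel("wrist",d)
m=blue(d["frame"]).astype(np.uint8)
n,l,st,_=cv2.connectedComponentsWithStats(m,connectivity=8)
for i in range(1,n):
    if st[i,4]>300: print("blue wrist",st[i,4],*ends(ray(d,np.argwhere(l==i)[:,::-1],4)))
E
```

```text
t 11.35 pos [537.5  19.3  36.5] yang -6.96 shift m [-0.0278 -0.0022 -0.0005] turn 0.04 F [-3.7 -1.2 14.8] w 60.0
side banded_barrel 0.86 783 [ 398.3 -219.1] 164.0 51.1 -64.93
side banded_barrel 0.84 1169 [538.4  29.5] 131.9 62.8 -7.39
wrist banded_barrel 0.91 26585 [536.1  29.8] 135.6 48.5 -6.11
blue wrist 3861 [533.7  57.3] 199.9 4.7 -8.96
blue wrist 893 [594.2  19.5] 45.9 7.6 -87.31
blue wrist 1504 [580.9  23. ] 41.2 11.6 -88.23
blue wrist 853 [476.5  31.8] 46.0 7.8 74.04
blue wrist 1452 [490.2  32.8] 40.6 11.3 73.88
```

Emit:
arm_command(series="0.002 0 0 0 65; 0.006 0 0 0 65; 0.011 0 0 0.5 65; 0.016 0 0 1 65; 0.021 0 0 1.5 65; 0.025 0 0 2 65; 0.027 0 0 2 65; 0.027 0 0 2 65")

```text
time: 12.22
ee_pos: [541.1, 47.5, 36.9]
eef_rot: [2.386, 2.043, 0.002]
ft_force: [-2.0, 1.1, 12.5]
grip_width: 59.7
grasp_force: 5.7
```

Emit:
arm_command(series="0 0 -0.004 0 65; -0.004 0 -0.008 0 65; -0.01 0 -0.02 0 65; -0.013 0 -0.04 0 65; -0.013 0 -0.05 0 65; -0.013 0 -0.05 0 65; -0.013 0 -0.05 0 65")

```text
time: 12.8
ee_pos: [539.1, 32.9, 86.8]
eef_rot: [2.388, 2.04, 0.002]
ft_force: [-0.2, 0.1, -0.2]
grip_width: 59.9
grasp_force: 0.0
```

```bash
cat >> h.py <<'E'
def look(name=None):
    d=imaging.get_image("side");barrel("side",d);d=wrist(name);barrel("wrist",d)
    m=blue(d["frame"]).astype(np.uint8)
    n,l,st,_=cv2.connectedComponentsWithStats(m,connectivity=8)
    for i in range(1,n):
        if st[i,4]>150:
            P=np.argwhere(l==i)[:,::-1]; print("blue wrist",st[i,4],*ends(ray(d,P,4)),"at26:",ends(ray(d,P,26))[0])
E
python3 - <<'E'
from h import *
plan([532,-8,37],-9)
look("w4")
E
```

```text
t 12.8 pos [539.1  32.9  86.8] yang -8.99 shift m [-0.0415 -0.0007  0.0497] turn 0.01 F [-0.2  0.1 -0.2] w 59.9
side banded_barrel 0.67 786 [ 397.7 -218.8] 162.5 49.1 -64.69
side banded_barrel 0.63 1171 [540.7  42.9] 132.1 59.5 -9.78
side banded_barrel 0.54 3362 [413.3 412.3] 100.3 98.7 -75.92
wrist banded_barrel 0.57 18657 [538.5  44. ] 132.6 48.1 -7.84
blue wrist 1205 [580.6  32.1] 49.0 11.0 85.52 at26: [578.   39.6]
blue wrist 637 [593.2  30.2] 50.1 7.4 85.96 at26: [589.5  37.8]
blue wrist 583 [481.4  47.3] 46.4 7.3 76.81 at26: [487.5  53.4]
blue wrist 1119 [494.2  45.5] 45.8 11.2 77.59 at26: [499.2  51.8]
blue wrist 445 [453.8  69.7] 38.1 3.7 -8.83 at26: [462.4  73.9]
blue wrist 281 [620.1  43.5] 24.5 3.7 -9.23 at26: [614.1  49.9]
```

View pics/w4.png

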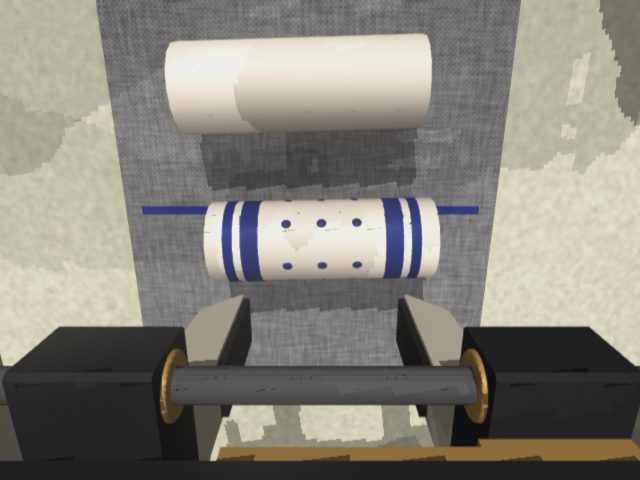

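The wrist view shows the barrel at (322,238), parallel to the line and with the line showing at both ends, (143–205,210) and (440–478,210). It has about 12 mm left to roll.

Emit:
arm_command(series="0.004 0 0.02 0 65; 0.004 0 0.038 0 65; 0.004 0 0.044 0 65; 0.004 0 0.046 0 65; 0.004 0 0.048 0 65; 0.004 0 0.049 0 65; 0.004 0 0.0497 0 65; 0.004 0 0.0501 0 65")

```text
time: 13.67
ee_pos: [539.6, 37.2, 37.0]
eef_rot: [2.388, 2.041, 0.001]
ft_force: [-2.0, -0.2, 9.3]
grip_width: 59.5
grasp_force: 4.5
```

Emit:
arm_command(series="0.002 0 0 0 65; 0.006 0 0 0 65; 0.01 0 0 0 65; 0.014 0 0 0 65; 0.018 0 0 0 65; 0.021 0 0 0 65; 0.022 0 0 0 65; 0.022 0 0 0 65")

```text
time: 14.33
ee_pos: [542.6, 59.6, 37.1]
eef_rot: [2.387, 2.042, 0.001]
ft_force: [-4.1, 0.8, 6.1]
grip_width: 59.7
grasp_force: 3.2
```

Emit:
arm_command(series="0 0 -0.002 0 65; 0 0 -0.006 0 65; -0.01 0 -0.03 0 65; -0.03 0 -0.06 0 65; -0.05 0 -0.1 0 65; -0.05 0 -0.13 0 65; -0.05 0 -0.15 0 65; -0.05 0 -0.15 0 65")

```text
time: 15.0
ee_pos: [537.6, 9.2, 191.4]
eef_rot: [2.385, 2.036, 0.01]
ft_force: [1.2, 0.1, -0.2]
grip_width: 59.8
grasp_force: 0.0
```

```bash
python3 - <<'E'
from h import *
plan([532,-8,37],-9)
look("w5")
E
```

```text
t 15.0 pos [537.6   9.2 191.4] yang -9.04 shift m [-0.0181 -0.0042  0.1544] turn -0.04 F [ 1.2  0.1 -0.2] w 59.8
side banded_barrel 0.88 836 [ 395.9 -218.9] 160.9 54.5 -64.21
side banded_barrel 0.64 1155 [541.3  54.5] 129.3 58.1 -9.26
side banded_barrel 0.59 7356 [529.9  77.2] 269.9 216.2 80.86
wrist banded_barrel 0.64 363 [ 401.1 -196.9] 31.5 24.3 49.82
wrist banded_barrel 0.58 2492 [ 557.6 -179.2] 113.3 44.8 -76.26
wrist banded_barrel 0.56 10054 [540.3  55.8] 128.6 45.8 -7.99
blue wrist 570 [581.4  50.6] 41.4 9.2 84.36 at26: [579.3  53.3]
blue wrist 284 [593.7  48.4] 41.9 5.3 84.58 at26: [590.8  51.1]
blue wrist 543 [498.8  62.8] 39.7 8.9 79.39 at26: [501.9  64.7]
blue wrist 267 [486.3  63.7] 40.4 4.8 79.38 at26: [490.2  65.5]
blue wrist 260 [453.5  70. ] 36.9 3.9 -9.78 at26: [459.4  71.4]
```

View pics/w5.png

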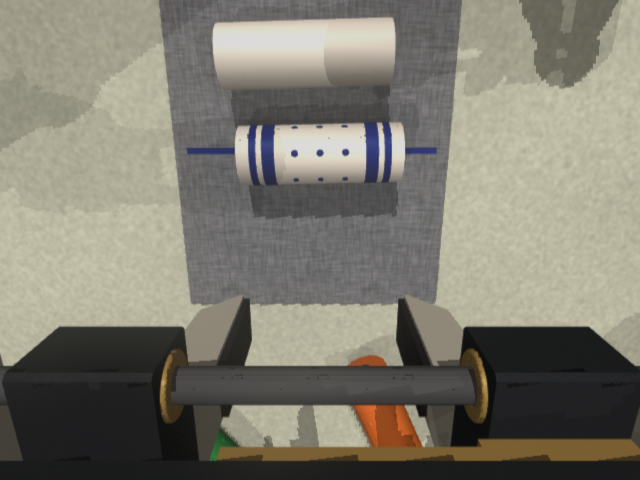

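The barrel now lies on the line, about 0.5 mm off and within 1° of it. I'll retreat and confirm with the unobstructed cameras.

Emit:
arm_command(series="-0.03 0 -0.01 0 65; -0.07 0 -0.02 0 65; -0.11 0 -0.02 0 65; -0.15 0 -0.02 0 65; -0.19 0 -0.02 0 65; -0.22 0 -0.02 0 65; -0.24 0 -0.02 0 65; -0.24 0 -0.02 0 65")

```text
time: 15.87
ee_pos: [495.1, -233.2, 204.2]
eef_rot: [-2.394, -2.032, 0.005]
ft_force: [-0.6, 0.2, -0.4]
grip_width: 59.9
grasp_force: 0.0
```

```bash
python3 - <<'E'
from h import *
for c in ("top","side"):
    d=imaging.get_image(c); barrel(c,d); barrel(c,d,"plain_barrel")
    m=blue(d["frame"]).astype(np.uint8); n,l,st,_=cv2.connectedComponentsWithStats(m,connectivity=8)
    for i in range(1,n):
        P=ray(d,np.argwhere(l==i)[:,::-1],4)
        if st[i,4]>12 and 420<P[:,0].mean()<650 and 0<P[:,1].mean()<100: print(c,st[i,4],*ends(P))
plan([0,0,0],-9)
E
```

```text
top banded_barrel 0.95 707 [ 392.7 -207.3] 97.5 42.8 -56.56
top banded_barrel 0.87 1004 [542.   57.9] 121.9 44.3 -7.91
top banded_barrel 0.77 1020 [ 563.2 -196.9] 126.2 45.0 -76.35
top plain_barrel 0.84 1026 [542.6 127.2] 122.3 46.0 -7.24
top 22 [620.  47.] 26.6 4.3 -7.9
top 25 [592.5  54.4] 43.1 3.2 81.61
top 54 [581.3  56.4] 42.7 7.0 81.97
top 57 [504.9  65.2] 43.5 6.9 81.89
top 25 [493.7  67.4] 42.8 3.0 82.53
top 34 [457.8  72.1] 44.5 4.2 -8.87
side banded_barrel 0.71 1193 [542.1  54.3] 131.6 60.7 -10.06
side banded_barrel 0.61 672 [ 561.3 -196.2] 161.5 43.0 -76.03
side banded_barrel 0.59 823 [ 396.9 -219.1] 163.1 53.2 -63.42
side plain_barrel 0.57 1269 [543.1 124.7] 130.7 56.7 -9.7
side 31 [596.7  28.4] 59.0 6.8 -89.13
side 68 [585.3  29.3] 59.2 9.8 -88.75
side 19 [620.4  42.4] 22.2 5.2 -10.29
side 74 [508.8  40.6] 58.5 9.3 88.82
side 36 [497.6  42.3] 59.6 5.3 89.32
side 43 [457.1  68.2] 45.8 5.3 -9.85
t 16.1667 pos [ 497.7 -226.   205.7] yang -8.81 shift m [ 0.1469 -0.5264  0.2061] turn 0.19 F [ 0.7 -0.1  0.3] w 59.4
```

```bash
python3 -c "
from rig import order; print(order.job_done())"
```

```text
the job is handed in; nothing more can be done
None
```

The banded barrel now rests on the blue line, about 1 mm off it sideways and within about 1° of it, with roughly 25–30 mm of line showing at one end and 45 mm at the other (about 9 mm off centre lengthwise); nothing else was touched, and I handed the job in at about 16 s.

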